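# Mark a soft skateboard wheel on the pedal press

### The job

The orange wheel is freshly cast and still soft: pick it off the plywood board with a light grip (no more than about 30 N at each finger), set it down flat on the press bed, centred on the yellow spot, without dropping it or pushing it into the bed, and let go. Then press the red pedal down to its stop so that the blue pad swings over and marks the wheel, and let the pedal come all the way up again, with the marked wheel left on the spot. Work the swing arm only by the pedal, and leave the other two wheels, the carton and the tape where they are.

Things in the scene. Friction and masses are not known exactly. Their poses are not given: they have to be found in the camera images.
- wheel: soft wheel: plain orange skateboard wheel with white core, lying flat, 56 mm across, 34 mm thick, about 0.11 kg; tread straight from 7 to 27 mm above its underside, bevelled shoulders. Origin: centre of its underside, z up along its axle. Starts on the board in any of three places. Bruised by over 40 N at a finger, a push of over 45 N into the bed, or a drop of over 8 mm
- white_wheel: finished white wheel with a printed black ring, same size and origin as the orange one, on the same board; to be left alone
- blue_wheel: finished blue wheel with a printed black ring, same size and origin, on the same board; to be left alone
- board: plywood board fixed on the bench that carries the three wheels in a row about 105 mm apart; 150 x 320 x 12 mm, long along its y, origin at the centre of its underside (top 12 mm above it)
- press: green marking press fixed on the bench, base plate 300 x 310 x 16 mm reaching from x -115 to +185 mm and y -155 to +155 mm of its origin (on the bench top). Bed on its +y side, pedal on its -y side, column and upright swing arm behind the bed (+x), up to about 320 mm above the bench
- bed (a point): centre of the yellow spot (60 mm across) on top of the round black press bed (96 mm across, top 40 mm above the bench); axes as the press. The upright swing arm stands 140 mm and more behind it (+x) at rest with the blue pad reaching 60 mm forward of the arm, 100 mm or more from the spot's axis
- pedal (a joint): red pedal, rad: 0 = up (at rest, sprung), 0.45 = down on its stop. Needs about 6 N at the tread at first and 15 N at the stop, and springs back up when let go
- pedal_tread (a point): point to press, on the black rubber top face of the pedal, 25 mm from its free end and 100 mm from the hinge; plate 125 mm long, 72 mm wide. z is normal to the plate. At rest the plate rises towards its free end (-x of the press) at 0.50 rad (tread about 90 mm above the bench); at the stop 0.05 rad (about 48 mm)
- pedal_hinge (a point): centre of the pedal's hinge, fixed on the press, 36 mm above the bench; the hinge axis is the press's y, the pedal reaches to -x from it
- swing_arm: aluminium arm 170 mm long on a pivot 122 mm above the bench, behind the bed; leans back upright at rest and swings down over the bed as the pedal goes down
- pad: blue sprung marking pad, 44 mm wide, at the end of the swing arm; origin on the arm's middle line 170 mm from the pivot. With the pedal on its stop it presses the wheel's top lightly
- carton: small cardboard carton to the left of the press, 100 x 80 x 60 mm, origin at the centre of its underside; to be left alone
- tape: blue roll of tape lying flat near the carton, 90 mm across, 25 mm high, origin at the centre of its underside; to be left alone
Mind the look-alikes: they are no part of the job. Of the things like the wheel, leave any that is green, pink or purple; of the rest the smaller one is meant.

How it is judged:
On the way, in this order (a step that is already met when the one before it is completed fails the run):
1. the orange wheel stands flat and released on the press bed, within 8 mm of the middle of the yellow spot (horizontal distance between wheel and bed below 0.008 m and z of wheel in the frame of bed between -0.004 and 0.004 m and angle between wheel's own z axis and vertical below 0.1 rad and contact force between wheel and the fingers below 0.1 N and linear speed of wheel below 0.02 m/s), for 0.2 s.
2. the pedal is held down on its stop (above 0.43 rad) with the pad pressing on the wheel (value of joint pedal above 0.43 rad and contact force between pad and wheel above 0.5 N and horizontal distance between wheel and bed below 0.009 m), for 0.2 s.
At the end, for the whole second after the job is handed in: The orange wheel, marked, lies flat and at rest on the press bed within 9 mm of the middle of the yellow spot, and the pedal is up again (below 0.05 rad) (horizontal distance between wheel and bed below 0.009 m and z of wheel in the frame of bed between -0.004 and 0.004 m and angle between wheel's own z axis and vertical below 0.1 rad and linear speed of wheel below 0.02 m/s and value of joint pedal below 0.05 rad); the robot touches nothing.
It fails at once if the soft wheel is squeezed: more than 80 N from the fingers (40 N each) (contact force between wheel and the fingers above 80 N).
It fails at once if the soft wheel is pushed into the press: more than 45 N (contact force between wheel and press above 45 N).
It fails at once if the soft wheel is dropped: out of the fingers more than 8 mm above the bed (horizontal distance between wheel and bed below 0.06 m and z of wheel in the frame of bed above 0.008 m and contact force between wheel and the fingers below 0.1 N).
It fails at once if the robot pushes the swing arm or pad (more than 3 N) (contact force between swing_arm and the fingers above 3 N or contact force between swing_arm and the arm above 3 N).
It fails at once if another wheel, the carton or the tape is displaced by more than 20 mm (distance of any of white_wheel, blue_wheel, carton, tape from where it was at the start of the episode above 0.02 m).
It also fails if it takes over 58 s, if anything falls off the work surface, if the arm or the gripper's body presses on something with over 40 N, if the wrist force passes 120 N, or if a joint passes its speed limit or range.

### The arm

A 6-joint arm with a two-finger parallel gripper is mounted at the origin on the work surface. World frame = base frame: x ahead of the robot, y to its left, z up, the work surface at z = 0. Lengths are in m, angles in rad, forces in N, time in s.
With the tool pointing down it reaches from about 0.425 to 0.925 m from the base axis. Payload 12.5 kg.
Tool frame: the origin (TCP) lies on the front face of the gripper's body, between the roots of the fingers; the fingertips stand 73 mm ahead of it and the grasp point (between the pads) lies 54 mm ahead of it; z points along the fingers, y is the line along which they close (so a half turn about z gives the same grasp; the last joint's range is limited). The gripper opens to 85 mm and grips with 20 to 120 N. Pads are 22 mm wide; open, the fingers measure 114 mm over their backs; the gripper's body (76 mm by 85 mm) begins 54 mm behind the grasp point. The pads swing forward as they close: fully open they stand 13 mm farther back than shut.
Start: joints at [1.14, 0.491, 1.559, -0, 1.092, -0.106], TCP at [0.199, 0.592, 0.304] pointing down, gripper open.
Joint ranges: [-3.1, 3.1], [-0.84, 2.19], [0.05, 2.79], [-1.13, 4.28], [0.06, 2.93], [-2.69, 2.69]. Speed limits (rad/s): [2.22, 2.22, 2.79, 3.14, 3.14, 3.14].

### API

Orientations are given as a unit quaternion [x, y, z, w].
In Python, from workcell import arm gives the robot as it stands.
- The arm moves only by the tool step_arm, never from a script. Its argument "increments" is a list of rows, each an object of numbers: "dx", "dy", "dz": the shift along the tool's x, y, z in cm; "rx", "ry", "rz": the turn, a rotation vector about the tool's x, y, z in rad; "jaw": the finger opening in cm, from 0 to 8.54. In form: [{"dx": .., "dy": .., "dz": .., "rx": .., "ry": .., "rz": .., "jaw": ..}, ...]. A call has exactly 8 rows; each row shifts and turns the commanded pose from where the row before left it, along the tool's axes as they then stand; what a row does not reach is not made up. A row lasts 1/8 s, in which the tool goes at most 62.5 mm and 10.7 degrees, less where a joint would pass 70% of its speed; a pose out of reach is approached as far as the arm can. A call is refused whole if a number of a shift passes 6.25 or a number of a turn 0.188, either way. A call with a gripper value outside its range is refused whole. The fingers move at their own pace and stop on an object; "force" is the grip in N (left out, the last holds). Time passes only in rows, so rows that do not move let the fingers close, or fill a call up. It gives the time, the measured TCP pose, the force, the opening and the grip force at its end, in the units of the state.
- arm.sense(): the state, without advancing time (a new reading comes with each control period).
- arm.camera(name): name is "scene" or "top" or "wrist"; returns a dict with "img" (384x512x3 uint8, red, green, blue), "range_z" (384x512 float32, m along the optical axis (not along the pixel's ray), 0 where there is no reading), "intrinsics" (3x3 intrinsics, pixels), "distortion" ([k1, k2, p1, p2, k3] as OpenCV has them; the pictures are not rectified), "view" (4x4, takes a point from world to camera coordinates); the wrist camera has in their place "tool_from_camera" (4x4, takes a point from camera to tool coordinates, whose origin is the TCP and whose axes are the flange's). Camera axes: x right, y down, z forward; pixel columns grow to the right and rows downward; lengths in m; the calibration is good to about 2 mm. A picture is of the moment at which its call begins: read the wrist's pose just before it.
- arm.close_job(): hands the job in; it is judged then, once.
The state is a dict: "time_s": time; "joint_pos": joint angles; "qvel": joint speeds; "tau": joint torques, N m; "tool_pos": TCP position; "tcp_rot": TCP orientation; "ft_force": force on the tool from outside, world axes, zero at the start; "ft_torque": the same for the moment, N m; "width": finger opening in m; "grip_force": force on a finger pad.
Only numpy, scipy, OpenCV 4.12 (cv2) and the standard library are available. Lean on these libraries where they do the work, as an engineer would, in place of code of your own. Each camera call takes 0.05 s, during which the arm holds its last target. There are 200 camera calls.

## Working session

There is one attempt and no reset: what is moved stays moved. The work goes in short steps, Python scripts to look and compute and a tool call to move; the robot and the scene stay as the last step left them, time stands still between calls to the robot, and variables do not carry over. Pictures are saved under pics/ and viewed, at most 14 in all, crops included, and the job is handed in when it is done.

Besides the shell and the picture viewer there is one more tool, called after ">>>" in YAML: its name, and indented under it one key for each argument. step_arm: Moves the arm, as the interface text tells. Its arguments: {"type":"object","properties":{"increments":{"type":"array","items":{"type":"object","properties":{"dx":{"type":"number"},"dy":{"type":"number"},"dz":{"type":"number"},"rx":{"type":"number"},"ry":{"type":"number"},"rz":{"type":"number"},"jaw":{"type":"number"}}}},"force":{"type":"number"}},"required":["increments"]}

```bash
mkdir -p pics; cat > h.py <<'E'
import numpy as np, cv2, pickle
from workcell import arm
def snap(n):
    s=arm.sense(); c=arm.camera(n); c['s']=s
    pickle.dump(c,open(f'{n}.pkl','wb')); return c
E
python3 - <<'E'
from h import *
a=snap('scene');b=snap('top')
cv2.imwrite('pics/s.png',cv2.resize(np.vstack([a['img']])[:,:,::-1],(800,600)))
cv2.imwrite('pics/t.png',cv2.resize(b['img'][:,:,::-1],(800,600)))
for c in(a,b): print(c['view'].round(3),c['intrinsics'],c['distortion'])
print(arm.sense())
E
```

```text
[[ 0.677  0.735 -0.015 -0.366]
 [ 0.557 -0.526 -0.642 -0.139]
 [-0.48   0.427 -0.767  1.538]
 [ 0.     0.     0.     1.   ]] [[368.53723617   0.         250.57929148]
 [  0.         368.53723617 191.13111413]
 [  0.           0.           1.        ]] [-0.09699577  0.          0.          0.          0.        ]
[[ 0.025 -1.     0.007  0.039]
 [-0.986 -0.026 -0.165  0.546]
 [ 0.165 -0.003 -0.986  1.715]
 [ 0.     0.     0.     1.   ]] [[464.90793309   0.         247.65069224]
 [  0.         464.90793309 195.49294526]
 [  0.           0.           1.        ]] [-0.16772288  0.          0.          0.          0.        ]
{'time_s': 0.1, 'joint_pos': array([ 1.14038405e+00,  4.91494336e-01,  1.55941381e+00,  1.20751338e-05,
        1.09167098e+00, -1.05582261e-01]), 'qvel': array([ 7.20187729e-04, -1.01311712e-03, -2.41853929e-04, -2.18539948e-05,
        1.06442626e-03, -8.78814665e-04]), 'tau': array([ 1.67329788e-03, -6.19451737e+01, -2.62022763e+01, -1.48309127e-04,
        2.89349540e-03,  4.03646652e-05]), 'tool_pos': array([0.19937809, 0.59220656, 0.30338049]), 'tcp_rot': array([ 1.61704631e-01,  9.86839080e-01, -4.74211472e-04, -1.35774624e-04]), 'ft_force': array([-0.34540549, -0.52263114, -0.44614368]), 'ft_torque': array([-0.03629158, -0.02713771, -0.0473166 ]), 'grip_force': 0.0, 'width': 0.08537765167710558}
```

View pics/s.png

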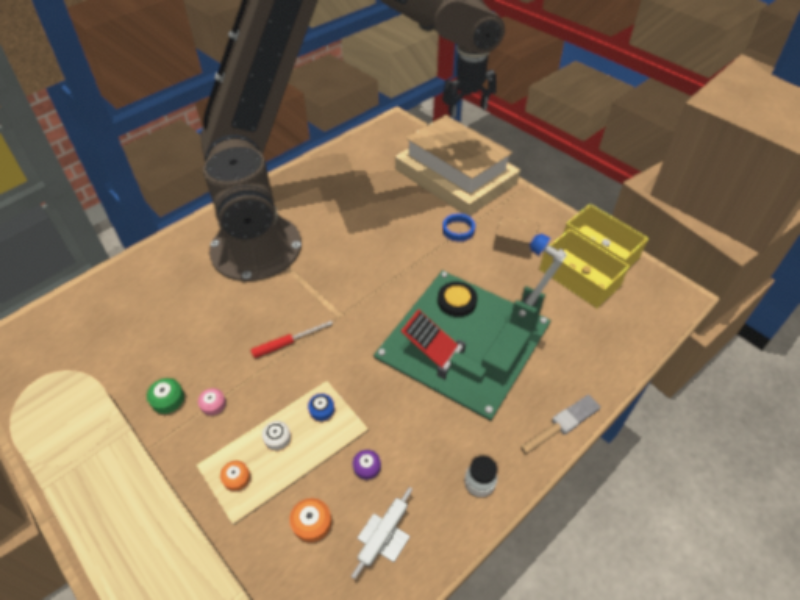

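View pics/t.png

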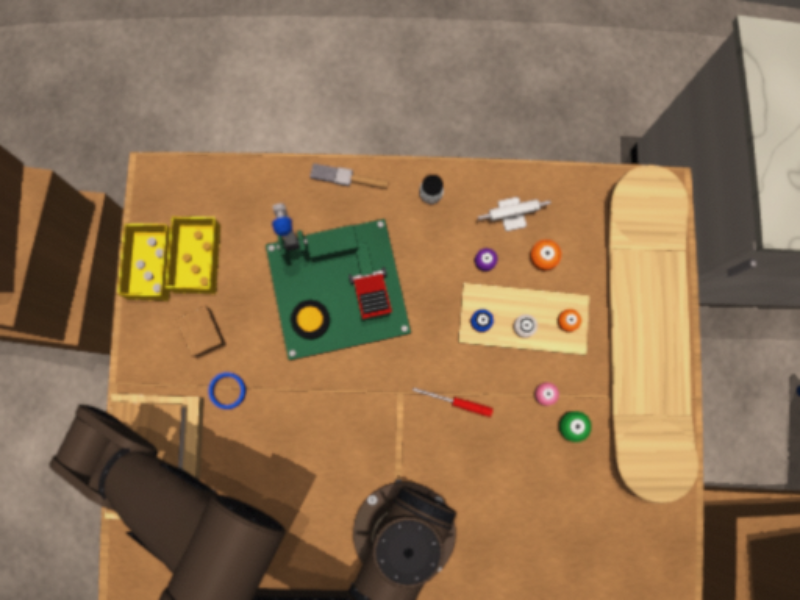

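The scene and top views both show orange wheels at two places. In the top view they are at (570,320), on the board and smaller, and at (545,254), off the board and larger. The others are pink (546,394), green (575,426) and purple (486,259). The small orange wheel on the board fits the description. Bed spot is at (310,320), pedal at (372,293).

```bash
cat >> h.py <<'E'
def ray(c,px,V=None):
    p=cv2.undistortPoints(np.float64(px).reshape(-1,1,2),c['intrinsics'],c['distortion']).reshape(-1,2)
    V=np.linalg.inv(c['view']) if V is None else V
    d=np.c_[p,np.ones(len(p))]@V[:3,:3].T
    return V[:3,3],d
def plane(c,px,z,V=None):
    o,d=ray(c,px,V); return o+d*((z-o[2])/d[:,2])[:,None]
def blobs(c,lo,hi,amin=30):
    h=cv2.cvtColor(c['img'],cv2.COLOR_RGB2HSV); m=cv2.inRange(h,np.array(lo),np.array(hi))
    cs,_=cv2.findContours(m,cv2.RETR_EXTERNAL,cv2.CHAIN_APPROX_NONE)
    out=[]
    for k in cs:
        if cv2.contourArea(k)<amin: continue
        (r)=cv2.minAreaRect(k); f=np.zeros(m.shape,np.uint8); cv2.drawContours(f,[k],-1,255,-1)
        M=cv2.moments(f,True); out.append((M['m10']/M['m00'],M['m01']/M['m00'],M['m00'],r))
    return out
E
python3 - <<'E'
from h import *
for n in('scene','top'):
    c=pickle.load(open(n+'.pkl','rb'))
    print(n)
    for nm,lo,hi,z in(('orange',(6,190,120),(16,255,255),.029),('yellow',(18,150,120),(32,255,255),.04),('red',(0,180,90),(4,255,255),.06),('green',(60,80,30),(85,255,200),.016)):
        for b in blobs(c,lo,hi):
            if nm!='green' and b[2]>900: continue
            print(nm,[round(v,1) for v in b[:3]],plane(c,[b[:2]],z)[0].round(4), plane(c,cv2.boxPoints(b[3]),.016)[:,:2].round(3).tolist() if nm in('green','red') else '')
c=pickle.load(open('top.pkl','rb'))['img']
k=np.hstack([cv2.resize(c[150:230,285:385],(400,320),interpolation=2),cv2.resize(c[140:220,170:270],(400,320),interpolation=2)])
cv2.imwrite('pics/crop.png',k[:,:,::-1])
E
```

```text
scene
yellow [292.5, 188.9, 181.0] [0.5087 0.2409 0.04  ] 
yellow [348.9, 167.3, 44.0] [0.5849 0.4833 0.04  ] 
yellow [5.0, 108.0, 299.0] [-0.8238 -0.4013  0.04  ] 
red [173.7, 221.0, 129.0] [ 0.3397 -0.1725  0.06  ] [[0.285, -0.199], [0.312, -0.112], [0.333, -0.12], [0.307, -0.206]]
red [281.5, 222.7, 207.0] [0.5966 0.0912 0.06  ] [[0.56, 0.081], [0.544, 0.147], [0.594, 0.149], [0.608, 0.084]]
red [358.3, 88.4, 391.0] [0.3044 0.921  0.06  ] [[-0.004, 0.946], [-0.048, 1.036], [0.509, 1.039], [0.532, 0.96]]
red [381.8, 25.4, 489.0] [0.0034 1.5812 0.06  ] [[-0.548, 1.594], [-0.623, 1.715], [0.394, 1.755], [0.426, 1.652]]
green [105.4, 252.9, 359.0] [ 0.2575 -0.4096  0.016 ] [[0.197, -0.418], [0.248, -0.362], [0.317, -0.402], [0.268, -0.455]]
green [297.6, 221.5, 5112.0] [0.612 0.16  0.016] [[0.491, -0.007], [0.328, 0.362], [0.681, 0.412], [0.78, 0.064]]
top
orange [364.0, 204.6, 154.0] [ 0.5235 -0.3967  0.029 ] 
orange [349.1, 162.4, 299.0] [ 0.6887 -0.34    0.029 ] 
yellow [197.8, 203.6, 211.0] [0.5094 0.2409 0.04  ] 
red [302.2, 260.1, 135.0] [ 0.3059 -0.1543  0.06  ] [[0.31, -0.111], [0.33, -0.117], [0.304, -0.208], [0.285, -0.202]]
red [239.2, 199.6, 60.0] [0.5258 0.0841 0.06  ] [[0.52, 0.123], [0.554, 0.121], [0.548, 0.046], [0.514, 0.049]]
red [236.3, 182.0, 182.0] [0.5926 0.097  0.06  ] [[0.61, 0.138], [0.63, 0.067], [0.589, 0.056], [0.569, 0.126]]
green [367.7, 272.5, 264.0] [ 0.2639 -0.412   0.016 ] [[0.296, -0.378], [0.297, -0.445], [0.232, -0.445], [0.231, -0.378]]
green [216.0, 185.2, 5631.0] [0.5867 0.1763 0.016 ] [[0.711, 0.364], [0.781, 0.063], [0.48, -0.003], [0.413, 0.289]]
```

View pics/crop.png

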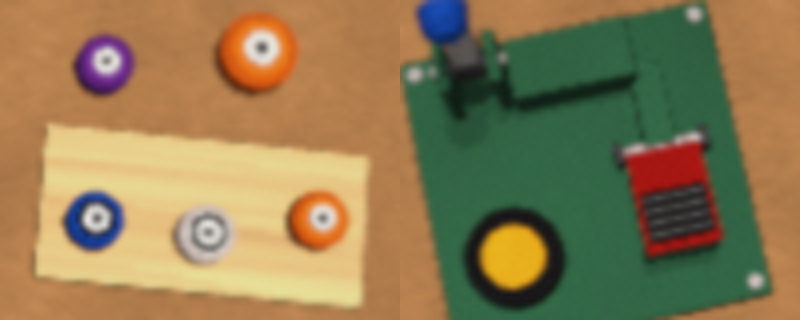

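The crop shows a plain, small orange wheel at the right end of the board (318,220). The larger orange one at (258,48) is off the board and is the decoy, and the others have printed rings. I'll start moving and pass over the bed for a wrist view.

>>> step_arm:
  increments:
    - {"dx":-4.2,"dy":-3.1,"jaw":8.5}
    - {"dx":-4.2,"dy":-3.1,"jaw":8.5}
    - {"dx":-4.2,"dy":-3.1,"jaw":8.5}
    - {"dx":-4.2,"dy":-3.1,"jaw":8.5}
    - {"dx":-4.2,"dy":-3.1,"jaw":8.5}
    - {"dx":-4.2,"dy":-3.1,"jaw":8.5}
    - {"dx":-4.2,"dy":-3.1,"jaw":8.5}
    - {"dx":-4.2,"dy":-3.1,"jaw":8.5}
  force: 25

```text
validation failed for argument at $.in...
```

```bash
cat >> h.py <<'E'
from scipy.spatial.transform import Rotation as R
def wristV(c):
    T=np.eye(4); T[:3,:3]=R.from_quat(c['s']['tcp_rot']).as_matrix(); T[:3,3]=c['s']['tool_pos']; return T@c['tool_from_camera']
def go(c,target):  # tool-axis cm to target TCP
    return (R.from_quat(c['tcp_rot']).inv().apply(np.array(target)-c['tool_pos'])*100).round(2)
E
python3 - <<'E'
from h import *
c=snap('wrist'); V=wristV(c); s=c['s']
print(s['tool_pos'],s['tcp_rot'],s['joint_pos'].round(2)); print(c['tool_from_camera'].round(3))
for b in blobs(c,(18,150,100),(32,255,255),100): print('y',[round(v) for v in b[:3]],plane(c,[b[:2]],.04,V).round(4))
t=pickle.load(open('top.pkl','rb'))
print(plane(t,[[173.5,158.5],[243.5,143.5],[259,210.5],[187.0,226]],.018).round(4))
cv2.imwrite('pics/w1.png',c['img'][:,:,::-1])
E
```

```text
[0.19937809 0.59220656 0.30338049] [ 1.61704631e-01  9.86839080e-01 -4.74211472e-04 -1.35774624e-04] [ 1.14  0.49  1.56  0.    1.09 -0.11]
[[-0.001 -0.955 -0.298  0.076]
 [ 1.    -0.001 -0.    -0.002]
 [-0.    -0.298  0.955 -0.07 ]
 [ 0.     0.     0.     1.   ]]
[[0.6884 0.3467 0.018 ]
 [0.7557 0.0744 0.018 ]
 [0.4922 0.0081 0.018 ]
 [0.4253 0.2812 0.018 ]]
```

View pics/w1.png

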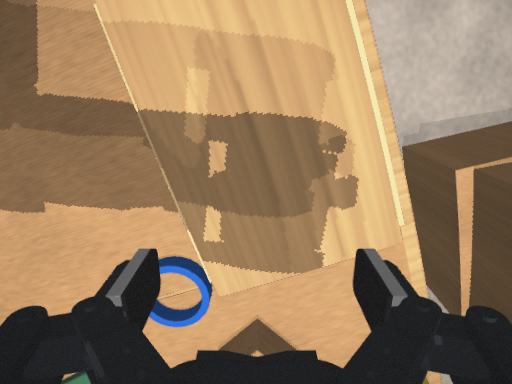

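The wrist picture shows the tape at (180,292); no contact yet. The call was refused, so I'll give all fields.

>>> step_arm:
  increments:
    - {"dx":-4.2,"dy":-3.1,"dz":0,"rx":0,"ry":0,"rz":0,"jaw":8.5}
    - {"dx":-4.2,"dy":-3.1,"dz":0,"rx":0,"ry":0,"rz":0,"jaw":8.5}
    - {"dx":-4.2,"dy":-3.1,"dz":0,"rx":0,"ry":0,"rz":0,"jaw":8.5}
    - {"dx":-4.2,"dy":-3.1,"dz":0,"rx":0,"ry":0,"rz":0,"jaw":8.5}
    - {"dx":-4.2,"dy":-3.1,"dz":0,"rx":0,"ry":0,"rz":0,"jaw":8.5}
    - {"dx":-4.2,"dy":-3.1,"dz":0,"rx":0,"ry":0,"rz":0,"jaw":8.5}
    - {"dx":-4.2,"dy":-3.1,"dz":0,"rx":0,"ry":0,"rz":0,"jaw":8.5}
    - {"dx":-4.2,"dy":-3.1,"dz":0,"rx":0,"ry":0,"rz":0,"jaw":8.5}
  force: 25

```text
time_s: 1.15
tool_pos: [0.4395, 0.2486, 0.3039]
tcp_rot: [0.162, 0.987, 0.0, 0.0]
ft_force: [1.2, 0.8, 0.4]
width: 0.085
grip_force: 0.0
```

```bash
python3 - <<'E'
from h import *
c=snap('wrist'); V=wristV(c); s=c['s']
for b in blobs(c,(18,150,100),(32,255,255),100): print('y',[round(v) for v in b[:3]],plane(c,[b[:2]],.04,V).round(4),b[3])
cv2.imwrite('pics/w2.png',c['img'][:,:,::-1])
E
```

```text
y [270, 225, 2430] [[0.5087 0.2386 0.04  ]] ((270.0, 225.0), (52.0, 56.0), 90.0)
y [496, 247, 3800] [[0.6223 0.4793 0.04  ]] ((493.0, 254.5), (139.0, 36.0), 90.0)
```

>>> step_arm:
  increments:
    - {"dx":-2.6,"dy":-5.2,"dz":0,"rx":0,"ry":0,"rz":0,"jaw":8.5}
    - {"dx":-2.6,"dy":-5.2,"dz":0,"rx":0,"ry":0,"rz":0,"jaw":8.5}
    - {"dx":-2.6,"dy":-5.2,"dz":0,"rx":0,"ry":0,"rz":0,"jaw":8.5}
    - {"dx":-2.6,"dy":-5.2,"dz":0,"rx":0,"ry":0,"rz":0,"jaw":8.5}
    - {"dx":-2.6,"dy":-5.2,"dz":0,"rx":0,"ry":0,"rz":0,"jaw":8.5}
    - {"dx":-2.6,"dy":-5.2,"dz":0,"rx":0,"ry":0,"rz":0,"jaw":8.5}
    - {"dx":-2.6,"dy":-5.2,"dz":0,"rx":0,"ry":0,"rz":0,"jaw":8.5}
    - {"dx":-2.6,"dy":-5.2,"dz":0,"rx":0,"ry":0,"rz":0,"jaw":8.5}

```text
time_s: 2.2
tool_pos: [0.503, -0.2125, 0.3038]
tcp_rot: [0.162, 0.987, 0.0, 0.0]
ft_force: [0.9, 0.3, 0.2]
width: 0.0852
grip_force: 0.0
```

View pics/w2.png

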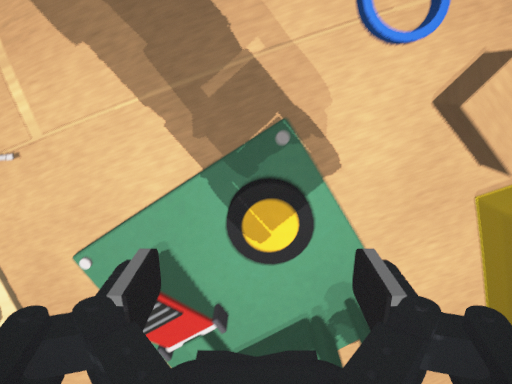

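The wrist view shows the spot at (270,225), giving (0.509, 0.240) together with the other views, and the pedal at (185,325).

>>> step_arm:
  increments:
    - {"dx":-1.5,"dy":-4,"dz":1,"rx":0,"ry":0,"rz":0.177,"jaw":8.5}
    - {"dx":0,"dy":0,"dz":1,"rx":0,"ry":0,"rz":0.177,"jaw":8.5}
    - {"dx":0,"dy":0,"dz":1,"rx":0,"ry":0,"rz":0.177,"jaw":8.5}
    - {"dx":0,"dy":0,"dz":1,"rx":0,"ry":0,"rz":0.177,"jaw":8.5}
    - {"dx":0,"dy":0,"dz":1,"rx":0,"ry":0,"rz":0.177,"jaw":8.5}
    - {"dx":0,"dy":0,"dz":1,"rx":0,"ry":0,"rz":0.177,"jaw":8.5}
    - {"dx":-4,"dy":0,"dz":0,"rx":0,"ry":0,"rz":0.177,"jaw":8.5}
    - {"dx":-6,"dy":0,"dz":0,"rx":0,"ry":0,"rz":0,"jaw":8.5}

```text
time_s: 3.2
tool_pos: [0.513, -0.3526, 0.2438]
tcp_rot: [0.705, 0.709, 0.0, -0.0]
ft_force: [0.1, -0.5, -0.5]
width: 0.0848
grip_force: 0.0
```

```bash
cat > wh.py <<'E'
from h import *
c=snap('wrist'); V=wristV(c); s=c['s']
print(s['tool_pos'].round(4),s['tcp_rot'].round(3),s['joint_pos'].round(2),s['qvel'].max().round(3))
for b in blobs(c,(6,170,100),(17,255,255),400): print('o',[round(v) for v in b[:3]],b[3],plane(c,[b[:2]],.032,V).round(4))
cv2.imwrite('pics/w3.png',c['img'][:,:,::-1])
E
python3 wh.py
```

```text
[ 0.513  -0.3526  0.2438] [ 0.705  0.709  0.    -0.   ] [-0.71  0.55  1.63  0.    0.96 -0.72] 0.345
o [266, 224, 2965] ((266.5, 223.0), (61.0, 60.0), 0.0) [[ 0.5219 -0.3989  0.032 ]]
o [450, 162, 6130] ((450.1845703125, 160.87916564941406), (88.14935302734375, 87.0843505859375), 34.99201965332031) [[ 0.6831 -0.3407  0.032 ]]
```

View pics/w3.png

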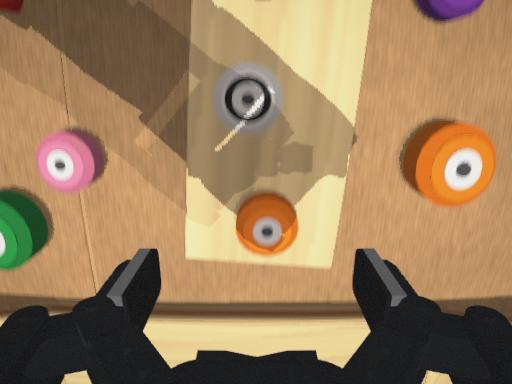

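The target wheel is at (266,224), with its core at (267,232). The larger decoy is at (450,162) and the white wheel is at (248,98).

>>> step_arm:
  increments:
    - {"dx":-1.1,"dy":0.2,"dz":1,"rx":0,"ry":0,"rz":0,"jaw":8.5}
    - {"dx":-1.1,"dy":0.2,"dz":1,"rx":0,"ry":0,"rz":0,"jaw":8.5}
    - {"dx":-1.1,"dy":0.2,"dz":1,"rx":0,"ry":0,"rz":0,"jaw":8.5}
    - {"dx":-1.1,"dy":0.2,"dz":1,"rx":0,"ry":0,"rz":0,"jaw":8.5}
    - {"dx":0,"dy":0,"dz":0,"rx":0,"ry":0,"rz":0,"jaw":8.5}
    - {"dx":0,"dy":0,"dz":0,"rx":0,"ry":0,"rz":0,"jaw":8.5}
    - {"dx":0,"dy":0,"dz":0,"rx":0,"ry":0,"rz":0,"jaw":8.5}
    - {"dx":0,"dy":0,"dz":0,"rx":0,"ry":0,"rz":0,"jaw":8.5}

```text
time_s: 4.25
tool_pos: [0.5207, -0.3963, 0.2043]
tcp_rot: [0.705, 0.71, 0.0, 0.0]
ft_force: [0.1, 0.7, 0.9]
width: 0.0846
grip_force: 0.0
```

```bash
cat >> wh.py <<'E'
# white core: low-saturation blob inside the orange one nearest to the image middle
bs=blobs(c,(6,170,100),(17,255,255),400); b=min(bs,key=lambda b:abs(b[0]-256)+abs(b[1]-230))
h=cv2.cvtColor(c['img'],cv2.COLOR_RGB2HSV); yy,xx=np.mgrid[:384,:512]
m=((h[...,1]<100)&(np.hypot(xx-b[0],yy-b[1])<25)).astype(np.uint8)
(x,y),r=cv2.minEnclosingCircle(cv2.findNonZero(m)); print('core',x,y,r,plane(c,[[x,y]],.046+(b[2]<0),V).round(4))
E
python3 wh.py
```

```text
[ 0.5207 -0.3963  0.2043] [0.705 0.71  0.    0.   ] [-0.75  0.64  1.58  0.    0.92 -0.76] 0.001
o [258, 188, 4509] ((259.0, 188.0), (76.0, 74.0), 90.0) [[ 0.522  -0.3972  0.032 ]]
o [465, 114, 6268] ((466.0, 115.99998474121094), (101.99998474121094, 89.99998474121094), 90.0) [[ 0.6726 -0.3396  0.032 ]]
core 258.76434326171875 194.64463806152344 17.39595603942871 [[ 0.5221 -0.3975  0.046 ]]
```

>>> step_arm:
  increments:
    - {"dx":-0.12,"dy":0.14,"dz":2,"rx":0,"ry":0,"rz":0,"jaw":8.5}
    - {"dx":0,"dy":0,"dz":2,"rx":0,"ry":0,"rz":0,"jaw":8.5}
    - {"dx":0,"dy":0,"dz":2,"rx":0,"ry":0,"rz":0,"jaw":8.5}
    - {"dx":0,"dy":0,"dz":2,"rx":0,"ry":0,"rz":0,"jaw":8.5}
    - {"dx":0,"dy":0,"dz":2,"rx":0,"ry":0,"rz":0,"jaw":8.5}
    - {"dx":0,"dy":0,"dz":1,"rx":0,"ry":0,"rz":0,"jaw":8.5}
    - {"dx":0,"dy":0,"dz":0.9,"rx":0,"ry":0,"rz":0,"jaw":8.5}
    - {"dx":0,"dy":0,"dz":0,"rx":0,"ry":0,"rz":0,"jaw":8.5}

```text
time_s: 5.3
tool_pos: [0.522, -0.3976, 0.0845]
tcp_rot: [0.705, 0.71, 0.0, -0.0]
ft_force: [-0.8, -0.5, 0.9]
width: 0.0845
grip_force: 0.0
```

>>> step_arm:
  increments:
    - {"dx":0,"dy":0,"dz":0,"rx":0,"ry":0,"rz":0,"jaw":7.0}
    - {"dx":0,"dy":0,"dz":0,"rx":0,"ry":0,"rz":0,"jaw":6.0}
    - {"dx":0,"dy":0,"dz":0,"rx":0,"ry":0,"rz":0,"jaw":5.8}
    - {"dx":0,"dy":0,"dz":0,"rx":0,"ry":0,"rz":0,"jaw":5.6}
    - {"dx":0,"dy":0,"dz":0,"rx":0,"ry":0,"rz":0,"jaw":5.5}
    - {"dx":0,"dy":0,"dz":0,"rx":0,"ry":0,"rz":0,"jaw":5.4}
    - {"dx":0,"dy":0,"dz":0,"rx":0,"ry":0,"rz":0,"jaw":5.2}
    - {"dx":0,"dy":0,"dz":0,"rx":0,"ry":0,"rz":0,"jaw":5.0}
  force: 25

```text
time_s: 6.3
tool_pos: [0.5221, -0.3978, 0.0855]
tcp_rot: [0.705, 0.71, 0.0, 0.0]
ft_force: [-1.4, 1.5, 6.0]
width: 0.0551
grip_force: 25.3
```

>>> step_arm:
  increments:
    - {"dx":0,"dy":0,"dz":-0.5,"rx":0,"ry":0,"rz":0,"jaw":5.0}
    - {"dx":0,"dy":0,"dz":-1,"rx":0,"ry":0,"rz":0,"jaw":5.0}
    - {"dx":0,"dy":0,"dz":-2,"rx":0,"ry":0,"rz":0,"jaw":5.0}
    - {"dx":0,"dy":0,"dz":-2,"rx":0,"ry":0,"rz":0,"jaw":5.0}
    - {"dx":0,"dy":0,"dz":-2,"rx":0,"ry":0,"rz":0,"jaw":5.0}
    - {"dx":0,"dy":0,"dz":-2,"rx":0,"ry":0,"rz":0,"jaw":5.0}
    - {"dx":0,"dy":0,"dz":-2,"rx":0,"ry":0,"rz":0,"jaw":5.0}
    - {"dx":0,"dy":0,"dz":-1,"rx":0,"ry":0,"rz":0,"jaw":5.0}

```text
time_s: 7.3
tool_pos: [0.5221, -0.3978, 0.2119]
tcp_rot: [0.705, 0.71, 0.0, 0.001]
ft_force: [0.3, 0.9, -1.1]
width: 0.0555
grip_force: 26.8
```

```bash
python3 wh.py; cp pics/w3.png pics/w4.png
```

```text
[ 0.5221 -0.3978  0.2119] [0.705 0.71  0.    0.001] [-0.75  0.63  1.57  0.    0.94 -0.76] 0.145
o [256, 268, 14888] ((253.9000244140625, 268.3000183105469), (138.18899536132812, 136.400146484375), 63.43495178222656) [[ 0.5224 -0.471   0.032 ]]
o [467, 112, 8105] ((463.0, 112.5), (96.0, 101.0), 0.0) [[ 0.6805 -0.3398  0.032 ]]
core 256.0416564941406 272.5 24.088523864746094 [[ 0.5223 -0.467   0.046 ]]
```

View pics/w4.png

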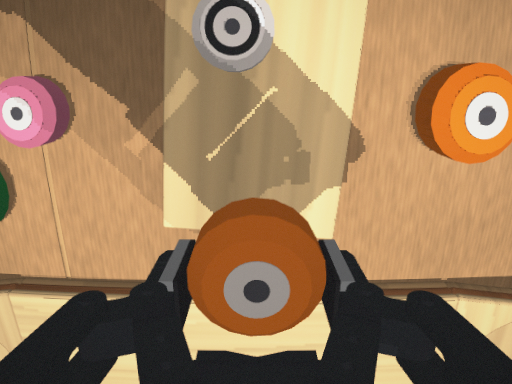

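The wheel is held level between the pads, with its core at (257,290).

>>> step_arm:
  increments:
    - {"dx":2,"dy":0,"dz":0,"rx":0,"ry":0,"rz":0,"jaw":5.0}
    - {"dx":4,"dy":-0.1,"dz":0,"rx":0,"ry":0,"rz":0,"jaw":5.0}
    - {"dx":4,"dy":-0.1,"dz":0,"rx":0,"ry":0,"rz":0,"jaw":5.0}
    - {"dx":4,"dy":-0.1,"dz":0,"rx":0,"ry":0,"rz":0,"jaw":5.0}
    - {"dx":4,"dy":-0.1,"dz":0,"rx":0,"ry":0,"rz":0,"jaw":5.0}
    - {"dx":4,"dy":-0.1,"dz":0,"rx":0,"ry":0,"rz":0,"jaw":5.0}
    - {"dx":4,"dy":-0.1,"dz":0,"rx":0,"ry":0,"rz":0,"jaw":5.0}
    - {"dx":4,"dy":-0.1,"dz":0,"rx":0,"ry":0,"rz":0,"jaw":5.0}

```text
time_s: 8.35
tool_pos: [0.512, -0.0955, 0.2093]
tcp_rot: [0.705, 0.71, -0.0, -0.001]
ft_force: [0.1, 0.3, -1.1]
width: 0.055
grip_force: 26.8
```

>>> step_arm:
  increments:
    - {"dx":4,"dy":-0.1,"dz":0,"rx":0,"ry":0,"rz":0,"jaw":5.0}
    - {"dx":4,"dy":-0.1,"dz":0,"rx":0,"ry":0,"rz":0,"jaw":5.0}
    - {"dx":4,"dy":-0.1,"dz":0,"rx":0,"ry":0,"rz":0,"jaw":5.0}
    - {"dx":4,"dy":-0.1,"dz":0,"rx":0,"ry":0,"rz":0,"jaw":5.0}
    - {"dx":4,"dy":-0.1,"dz":0,"rx":0,"ry":0,"rz":0,"jaw":5.0}
    - {"dx":4,"dy":0,"dz":0,"rx":0,"ry":0,"rz":0,"jaw":5.0}
    - {"dx":2,"dy":0,"dz":0,"rx":0,"ry":0,"rz":0,"jaw":5.0}
    - {"dx":0,"dy":0,"dz":0,"rx":0,"ry":0,"rz":0,"jaw":5.0}

```text
time_s: 9.35
tool_pos: [0.5049, 0.1637, 0.2093]
tcp_rot: [0.704, 0.71, -0.001, -0.0]
ft_force: [0.2, -0.8, -0.5]
width: 0.0551
grip_force: 26.8
```

```bash
python3 - <<'E'
from h import *
w=pickle.load(open('wrist.pkl','rb'));V=wristV(w); p=plane(w,[[257,290]],w['s']['tool_pos'][2]-.0395,V)[0]; print('held wheel rel',R.from_quat(w['s']['tcp_rot']).inv().apply(p-w['s']['tool_pos']))
c=snap('wrist'); V=wristV(c); print(c['s']['tool_pos'],c['s']['joint_pos'].round(2))
for b in blobs(c,(18,150,100),(32,255,255),100): print('y',[round(v) for v in b[:3]],plane(c,[b[:2]],.04,V).round(4))
# spot from the top view by hue
m=plane(pickle.load(open('top.pkl','rb')),[[197.8,203.6]],.04); print(m)
cv2.imwrite('pics/w5.png',c['img'][:,:,::-1])
E
```

```text
held wheel rel [ 8.63468876e-05 -1.57571154e-04  3.94997263e-02]
[0.50489932 0.16372125 0.20929905] [0.19 0.48 1.89 0.   0.77 0.18]
y [263, 80, 6364] [[0.5081 0.2408 0.04  ]]
[[0.50948609 0.24110041 0.04      ]]
```

View pics/w5.png

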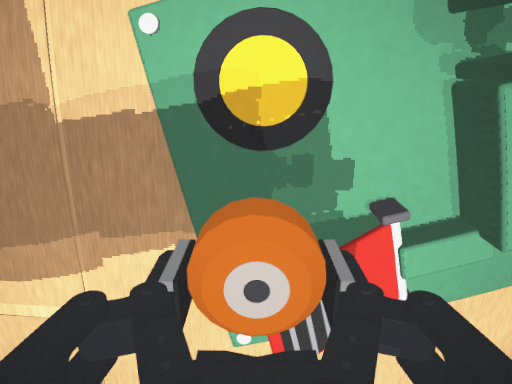

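The spot is at (263,80), so about 7.7 cm ahead; the wheel is still level, with its core at (257,290).

>>> step_arm:
  increments:
    - {"dx":2.5,"dy":0.15,"dz":0,"rx":0,"ry":0,"rz":0,"jaw":5.0}
    - {"dx":2.5,"dy":0.15,"dz":0,"rx":0,"ry":0,"rz":0,"jaw":5.0}
    - {"dx":2,"dy":0.1,"dz":1,"rx":0,"ry":0,"rz":0,"jaw":5.0}
    - {"dx":0.7,"dy":0,"dz":2,"rx":0,"ry":0,"rz":0,"jaw":5.0}
    - {"dx":0,"dy":0,"dz":2,"rx":0,"ry":0,"rz":0,"jaw":5.0}
    - {"dx":0,"dy":0,"dz":2,"rx":0,"ry":0,"rz":0,"jaw":5.0}
    - {"dx":0,"dy":0,"dz":1,"rx":0,"ry":0,"rz":0,"jaw":5.0}
    - {"dx":0,"dy":0,"dz":0.4,"rx":0,"ry":0,"rz":0,"jaw":5.0}

```text
time_s: 10.4
tool_pos: [0.5094, 0.239, 0.1252]
tcp_rot: [0.705, 0.709, -0.0, -0.0]
ft_force: [0.1, -0.4, -1.1]
width: 0.0555
grip_force: 26.8
```

>>> step_arm:
  increments:
    - {"dx":0,"dy":0,"dz":0.2,"rx":0,"ry":0,"rz":0,"jaw":5.0}
    - {"dx":0,"dy":0,"dz":0.2,"rx":0,"ry":0,"rz":0,"jaw":5.0}
    - {"dx":0,"dy":0,"dz":0.2,"rx":0,"ry":0,"rz":0,"jaw":5.0}
    - {"dx":0,"dy":0,"dz":0.2,"rx":0,"ry":0,"rz":0,"jaw":5.0}
    - {"dx":0,"dy":0,"dz":0,"rx":0,"ry":0,"rz":0,"jaw":5.0}
    - {"dx":0,"dy":0,"dz":0,"rx":0,"ry":0,"rz":0,"jaw":5.0}
    - {"dx":0,"dy":0,"dz":0,"rx":0,"ry":0,"rz":0,"jaw":5.0}
    - {"dx":0,"dy":0,"dz":0,"rx":0,"ry":0,"rz":0,"jaw":5.0}

```text
time_s: 11.4
tool_pos: [0.5096, 0.2392, 0.118]
tcp_rot: [0.705, 0.71, 0.0, -0.0]
ft_force: [-0.1, 1.0, -0.7]
width: 0.0551
grip_force: 26.8
```

>>> step_arm:
  increments:
    - {"dx":0.1,"dy":-0.1,"dz":0.05,"rx":0,"ry":0,"rz":0,"jaw":5.0}
    - {"dx":0.05,"dy":0,"dz":0.05,"rx":0,"ry":0,"rz":0,"jaw":5.0}
    - {"dx":0,"dy":0,"dz":0.05,"rx":0,"ry":0,"rz":0,"jaw":5.0}
    - {"dx":0,"dy":0,"dz":0.05,"rx":0,"ry":0,"rz":0,"jaw":5.0}
    - {"dx":0,"dy":0,"dz":0.05,"rx":0,"ry":0,"rz":0,"jaw":5.0}
    - {"dx":0,"dy":0,"dz":0.05,"rx":0,"ry":0,"rz":0,"jaw":5.0}
    - {"dx":0,"dy":0,"dz":0,"rx":0,"ry":0,"rz":0,"jaw":5.0}
    - {"dx":0,"dy":0,"dz":0,"rx":0,"ry":0,"rz":0,"jaw":5.0}

```text
time_s: 12.4
tool_pos: [0.5085, 0.2407, 0.1149]
tcp_rot: [0.705, 0.71, 0.0, -0.0]
ft_force: [0.5, -0.3, -0.4]
width: 0.0552
grip_force: 26.8
```

>>> step_arm:
  increments:
    - {"dx":0,"dy":0,"dz":0.05,"rx":0,"ry":0,"rz":0,"jaw":5.0}
    - {"dx":0,"dy":0,"dz":0.05,"rx":0,"ry":0,"rz":0,"jaw":5.0}
    - {"dx":0,"dy":0,"dz":0,"rx":0,"ry":0,"rz":0,"jaw":5.0}
    - {"dx":0,"dy":0,"dz":0,"rx":0,"ry":0,"rz":0,"jaw":5.0}
    - {"dx":0,"dy":0,"dz":0,"rx":0,"ry":0,"rz":0,"jaw":5.0}
    - {"dx":0,"dy":0,"dz":0,"rx":0,"ry":0,"rz":0,"jaw":5.0}
    - {"dx":0,"dy":0,"dz":0,"rx":0,"ry":0,"rz":0,"jaw":5.0}
    - {"dx":0,"dy":0,"dz":0,"rx":0,"ry":0,"rz":0,"jaw":5.0}

```text
time_s: 13.4
tool_pos: [0.5085, 0.2408, 0.1139]
tcp_rot: [0.705, 0.71, 0.0, -0.0]
ft_force: [0.4, 0.6, -0.0]
width: 0.0553
grip_force: 26.8
```

>>> step_arm:
  increments:
    - {"dx":0,"dy":0,"dz":0.05,"rx":0,"ry":0,"rz":0,"jaw":5.0}
    - {"dx":0,"dy":0,"dz":0,"rx":0,"ry":0,"rz":0,"jaw":5.0}
    - {"dx":0,"dy":0,"dz":0,"rx":0,"ry":0,"rz":0,"jaw":5.6}
    - {"dx":0,"dy":0,"dz":0,"rx":0,"ry":0,"rz":0,"jaw":5.8}
    - {"dx":0,"dy":0,"dz":0,"rx":0,"ry":0,"rz":0,"jaw":6.2}
    - {"dx":0,"dy":0,"dz":0,"rx":0,"ry":0,"rz":0,"jaw":6.8}
    - {"dx":0,"dy":0,"dz":0,"rx":0,"ry":0,"rz":0,"jaw":7.6}
    - {"dx":0,"dy":0,"dz":0,"rx":0,"ry":0,"rz":0,"jaw":8.5}

```text
time_s: 14.4
tool_pos: [0.5085, 0.2407, 0.1134]
tcp_rot: [0.705, 0.71, 0.0, -0.0]
ft_force: [-0.2, 0.6, -0.3]
width: 0.0848
grip_force: 0.0
```

>>> step_arm:
  increments:
    - {"dx":0,"dy":0,"dz":0,"rx":0,"ry":0,"rz":0,"jaw":8.5}
    - {"dx":0,"dy":0,"dz":0,"rx":0,"ry":0,"rz":0,"jaw":8.5}
    - {"dx":0,"dy":0,"dz":-1,"rx":0,"ry":0,"rz":0,"jaw":8.5}
    - {"dx":0,"dy":0,"dz":-2,"rx":0,"ry":0,"rz":0,"jaw":8.5}
    - {"dx":0,"dy":0,"dz":-2,"rx":0,"ry":0,"rz":0,"jaw":8.5}
    - {"dx":0,"dy":0,"dz":-2,"rx":0,"ry":0,"rz":0,"jaw":8.5}
    - {"dx":0,"dy":0,"dz":-2,"rx":0,"ry":0,"rz":0,"jaw":8.5}
    - {"dx":0,"dy":0,"dz":-1,"rx":0,"ry":0,"rz":0,"jaw":8.5}

```text
time_s: 15.4
tool_pos: [0.5087, 0.2408, 0.215]
tcp_rot: [0.705, 0.71, 0.001, 0.0]
ft_force: [-0.1, -0.4, -0.2]
width: 0.0849
grip_force: 0.0
```

```bash
python3 - <<'E'
from h import *
c=snap('wrist'); V=wristV(c); s=c['s'];print(s['tool_pos'],s['joint_pos'].round(2),s['qvel'].round(2))
cv2.imwrite('pics/w6.png',c['img'][:,:,::-1])
h=cv2.cvtColor(c['img'],cv2.COLOR_RGB2HSV)
for lo,hi,z in(((6,170,100),(17,255,255),.06),((18,150,100),(32,255,255),.04)):
  for b in blobs(c,lo,hi,100): print([round(v) for v in b[:3]],plane(c,[b[:2]],z,V).round(4))
# press frame & pedal
t=pickle.load(open('top.pkl','rb'))
S=plane(t,[[173.5,158.5],[243.5,143.5],[259,210.5],[187.0,226]],.018)
E
```

```text
[0.50868696 0.2408068  0.21495335] [0.32 0.51 1.81 0.   0.82 0.32] [ 0.   -0.09 -0.05 -0.    0.17  0.  ]
[256, 194, 5340] [[0.5082 0.2411 0.06  ]]
[255, 160, 385] [[0.5072 0.2612 0.04  ]]
```

View pics/w6.png

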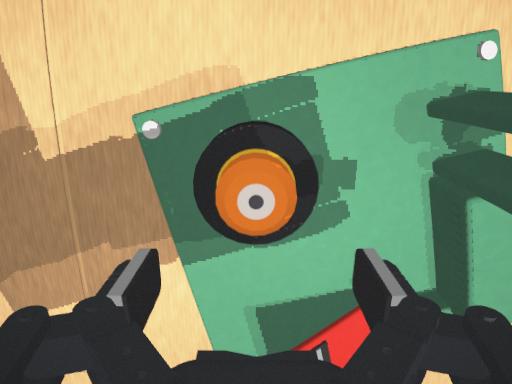

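The wheel sits centred on the spot at (256,194) and is released. Next I locate the pedal from its corners.

```bash
python3 - <<'E'
from h import *
t=pickle.load(open('top.pkl','rb'))
F=plane(t,[[232,204.25],[250,200]],.099); H=plane(t,[[227,179.5],[246.25,175]],.045)
f=F.mean(0);h=H.mean(0); print(F.round(4),H.round(4),np.linalg.norm(F[0]-F[1]),np.linalg.norm(H[0]-H[1]),np.linalg.norm((f-h)[:2]))
u=np.array([np.cos(.244),np.sin(.244),0]); print('tread',f+.022*u, 'from hinge side', h-.08*u)
# red mask pixels in scene+top: extremes along the press x, free edge
for n in('top','scene'):
    c=pickle.load(open(n+'.pkl','rb')); hs=cv2.cvtColor(c['img'],cv2.COLOR_RGB2HSV)
    m=(cv2.inRange(hs,np.array((0,150,70)),np.array((5,255,255)))|cv2.inRange(hs,np.array((172,150,70)),np.array((180,255,255))))
    p=cv2.findNonZero(m).reshape(-1,2).astype(float); P=plane(c,p,.07); k=np.linalg.norm(P[:,:2]-[.56,.1],axis=1)<.11
    r=cv2.boxPoints(cv2.minAreaRect(p[k].astype(np.float32))); print(n,r.round(1).tolist(),plane(c,r,.07)[:,:2].round(4).tolist())
E
```

```text
[[0.5018 0.1095 0.099 ]
 [0.5192 0.0441 0.099 ]] [[0.6044 0.1332 0.045 ]
 [0.6238 0.0603 0.045 ]] 0.06770789785209483 0.07539214152290681 0.1055340285305246
tread [0.53184736 0.08213251 0.099     ] from hinge side [0.53650482 0.07741505 0.045     ]
top [[225.6999969482422, 178.6999969482422], [244.8000030517578, 174.8000030517578], [249.8000030517578, 199.8000030517578], [230.6999969482422, 203.6999969482422]] [[0.6025, 0.1369], [0.619, 0.0659], [0.5243, 0.0448], [0.5081, 0.1152]]
scene [[255.60000610351562, 211.39999389648438], [267.6000061035156, 198.10000610351562], [293.1000061035156, 221.10000610351562], [281.1000061035156, 234.39999389648438]] [[0.5073, 0.0549], [0.4935, 0.1258], [0.6234, 0.1189], [0.633, 0.0515]]
```

>>> step_arm:
  increments:
    - {"dx":-2.6,"dy":0,"dz":0,"rx":0,"ry":0,"rz":0,"jaw":8}
    - {"dx":-2.6,"dy":0,"dz":0,"rx":0,"ry":0,"rz":0,"jaw":4}
    - {"dx":-2.6,"dy":0.8,"dz":0,"rx":0,"ry":0,"rz":0,"jaw":0}
    - {"dx":-2.6,"dy":0.8,"dz":0,"rx":0,"ry":0,"rz":0,"jaw":0}
    - {"dx":-2.6,"dy":0.8,"dz":0,"rx":0,"ry":0,"rz":0,"jaw":0}
    - {"dx":-2.6,"dy":0.9,"dz":0,"rx":0,"ry":0,"rz":0,"jaw":0}
    - {"dx":-0.2,"dy":0,"dz":0,"rx":0,"ry":0,"rz":0,"jaw":0}
    - {"dx":0,"dy":0,"dz":0,"rx":0,"ry":0,"rz":0,"jaw":0}

```text
time_s: 16.45
tool_pos: [0.5423, 0.0832, 0.2131]
tcp_rot: [0.705, 0.709, -0.0, -0.0]
ft_force: [-0.4, -0.8, -0.2]
width: -0.0
grip_force: 0.0
```

```bash
python3 - <<'E'
from h import *
c=snap('wrist'); s=c['s'];print(s['tool_pos'],s['joint_pos'].round(2),s['width'])
b=snap('scene')['img'][150:270,220:380]
cv2.imwrite('pics/w7.png',np.hstack([cv2.resize(c['img'],(400,300)),cv2.resize(b,(400,300),interpolation=2)])[:,:,::-1])
E
```

```text
[0.54232512 0.0832093  0.21309811] [0.03 0.5  1.84 0.   0.8  0.02] -1.5556287934588205e-05
```

View pics/w7.png

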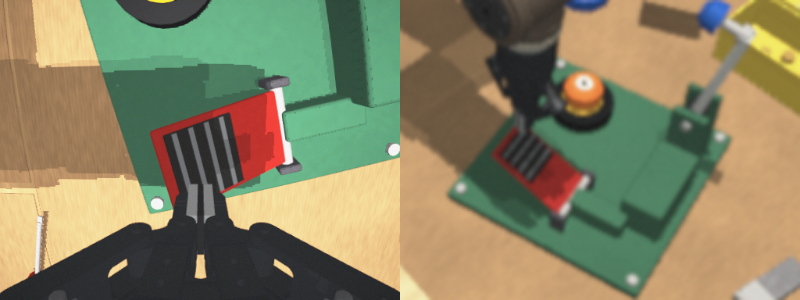

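The left half (wrist) shows the closed fingertips at (200,188) and the black rubber with corners about (164,133), (230,113), (243,182). The right half (scene) shows the wheel on the spot at (583,90) and the swing arm upright.

```bash
python3 - <<'E'
from h import *
c=pickle.load(open('wrist.pkl','rb')); V=wristV(c); k=1.28
for (u,v),z in (((164,133),.092),((230,113),.065),((243,182),.065),((151,131),.097),((272,92),.045),((291,162),.045)): print(plane(c,[[u*k,v*k]],z,V).round(4))
E
```

```text
[[0.5147 0.1091 0.092 ]]
[[0.5664 0.1198 0.065 ]]
[[0.5807 0.0571 0.065 ]]
[[0.506  0.1118 0.097 ]]
[[0.6058 0.1357 0.045 ]]
[[0.6301 0.0691 0.045 ]]
```

>>> step_arm:
  increments:
    - {"dx":0,"dy":0,"dz":1,"rx":0,"ry":0,"rz":0,"jaw":0}
    - {"dx":0,"dy":0,"dz":1.2,"rx":0,"ry":0,"rz":0,"jaw":0}
    - {"dx":0,"dy":0,"dz":1,"rx":0,"ry":0,"rz":0,"jaw":0}
    - {"dx":0,"dy":0,"dz":0.6,"rx":0,"ry":0,"rz":0,"jaw":0}
    - {"dx":0,"dy":0,"dz":0.5,"rx":0,"ry":0,"rz":0,"jaw":0}
    - {"dx":0,"dy":0,"dz":0.5,"rx":0,"ry":0,"rz":0,"jaw":0}
    - {"dx":0,"dy":0,"dz":0.5,"rx":0,"ry":0,"rz":0,"jaw":0}
    - {"dx":0,"dy":0,"dz":0,"rx":0,"ry":0,"rz":0,"jaw":0}

```text
time_s: 17.55
tool_pos: [0.5429, 0.083, 0.1603]
tcp_rot: [0.705, 0.71, 0.0, 0.0]
ft_force: [0.8, 0.2, 3.1]
width: -0.0
grip_force: 1.5
```

>>> step_arm:
  increments:
    - {"dx":0,"dy":0,"dz":0.5,"rx":0,"ry":0,"rz":0,"jaw":0}
    - {"dx":0,"dy":0,"dz":0.5,"rx":0,"ry":0,"rz":0,"jaw":0}
    - {"dx":0,"dy":0,"dz":0.5,"rx":0,"ry":0,"rz":0,"jaw":0}
    - {"dx":0,"dy":0,"dz":0.5,"rx":0,"ry":0,"rz":0,"jaw":0}
    - {"dx":0,"dy":0,"dz":0.4,"rx":0,"ry":0,"rz":0,"jaw":0}
    - {"dx":0,"dy":0,"dz":0.4,"rx":0,"ry":0,"rz":0,"jaw":0}
    - {"dx":0,"dy":0,"dz":0.4,"rx":0,"ry":0,"rz":0,"jaw":0}
    - {"dx":0,"dy":0,"dz":0,"rx":0,"ry":0,"rz":0,"jaw":0}

```text
time_s: 18.55
tool_pos: [0.5427, 0.083, 0.1281]
tcp_rot: [0.705, 0.71, -0.0, -0.0]
ft_force: [-1.3, 0.5, 2.8]
width: 0.0001
grip_force: 1.2
```

```bash
python3 - <<'E'
from h import *
s=arm.sense(); print(s['ft_force'],s['tau'].round(2))
c=snap('wrist')
b=snap('scene')['img'][150:270,220:380]
cv2.imwrite('pics/w8.png',np.hstack([cv2.resize(c['img'],(400,300)),cv2.resize(b,(400,300),interpolation=2)])[:,:,::-1])
E
```

```text
[-1.28290091  0.51959221  2.77540084] [ -0.07 -57.5  -14.84   0.    -0.31  -0.  ]
```

View pics/w8.png

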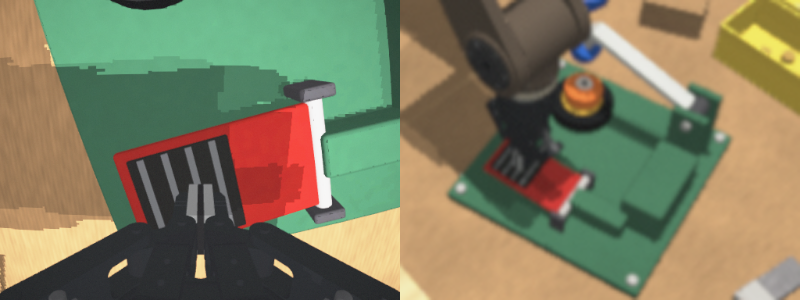

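The pedal is partly down and the swing arm is on its way: pad at (590,40) in the right half, wheel at (583,85), wrist clear. I'll keep pressing.

>>> step_arm:
  increments:
    - {"dx":0,"dy":0,"dz":0.2,"rx":0,"ry":0,"rz":0,"jaw":0}
    - {"dx":0,"dy":0,"dz":0.2,"rx":0,"ry":0,"rz":0,"jaw":0}
    - {"dx":0,"dy":0,"dz":0.2,"rx":0,"ry":0,"rz":0,"jaw":0}
    - {"dx":0,"dy":0,"dz":0.1,"rx":0,"ry":0,"rz":0,"jaw":0}
    - {"dx":0,"dy":0,"dz":0.1,"rx":0,"ry":0,"rz":0,"jaw":0}
    - {"dx":0,"dy":0,"dz":0,"rx":0,"ry":0,"rz":0,"jaw":0}
    - {"dx":0,"dy":0,"dz":0,"rx":0,"ry":0,"rz":0,"jaw":0}
    - {"dx":0,"dy":0,"dz":0,"rx":0,"ry":0,"rz":0,"jaw":0}

```text
time_s: 19.65
tool_pos: [0.5424, 0.0829, 0.1208]
tcp_rot: [0.705, 0.71, -0.0, -0.0]
ft_force: [-4.3, -1.0, 10.7]
width: -0.0001
grip_force: 5.2
```

>>> step_arm:
  increments:
    - {"dx":0,"dy":0,"dz":0.1,"rx":0,"ry":0,"rz":0,"jaw":0}
    - {"dx":0,"dy":0,"dz":0.1,"rx":0,"ry":0,"rz":0,"jaw":0}
    - {"dx":0,"dy":0,"dz":0.1,"rx":0,"ry":0,"rz":0,"jaw":0}
    - {"dx":0,"dy":0,"dz":0,"rx":0,"ry":0,"rz":0,"jaw":0}
    - {"dx":0,"dy":0,"dz":0,"rx":0,"ry":0,"rz":0,"jaw":0}
    - {"dx":0,"dy":0,"dz":0,"rx":0,"ry":0,"rz":0,"jaw":0}
    - {"dx":0,"dy":0,"dz":0,"rx":0,"ry":0,"rz":0,"jaw":0}
    - {"dx":0,"dy":0,"dz":0,"rx":0,"ry":0,"rz":0,"jaw":0}

```text
time_s: 20.65
tool_pos: [0.5423, 0.0829, 0.119]
tcp_rot: [0.705, 0.71, 0.0, 0.0]
ft_force: [-9.0, -2.0, 28.1]
width: -0.0001
grip_force: 13.7
```

>>> step_arm:
  increments:
    - {"dx":0,"dy":0,"dz":0.1,"rx":0,"ry":0,"rz":0,"jaw":0}
    - {"dx":0,"dy":0,"dz":0,"rx":0,"ry":0,"rz":0,"jaw":0}
    - {"dx":0,"dy":0,"dz":0,"rx":0,"ry":0,"rz":0,"jaw":0}
    - {"dx":0,"dy":0,"dz":0,"rx":0,"ry":0,"rz":0,"jaw":0}
    - {"dx":0,"dy":0,"dz":0,"rx":0,"ry":0,"rz":0,"jaw":0}
    - {"dx":0,"dy":0,"dz":0,"rx":0,"ry":0,"rz":0,"jaw":0}
    - {"dx":0,"dy":0,"dz":0,"rx":0,"ry":0,"rz":0,"jaw":0}
    - {"dx":0,"dy":0,"dz":0,"rx":0,"ry":0,"rz":0,"jaw":0}

```text
time_s: 21.65
tool_pos: [0.5422, 0.0829, 0.1187]
tcp_rot: [0.705, 0.71, 0.0, 0.0]
ft_force: [-12.6, -1.5, 37.8]
width: 0.0
grip_force: 18.8
```

```bash
python3 - <<'E'
from h import *
print(arm.sense()['ft_force'])
c=snap('scene')
b=c['img'][150:270,220:380]; t=snap('top')['img'][140:220,170:270]
cv2.imwrite('pics/w9.png',np.hstack([cv2.resize(b,(440,330),interpolation=2),cv2.resize(t,(360,330),interpolation=2)])[:,:,::-1])
E
```

```text
[-12.61376041  -1.51144121  37.83002952]
```

View pics/w9.png

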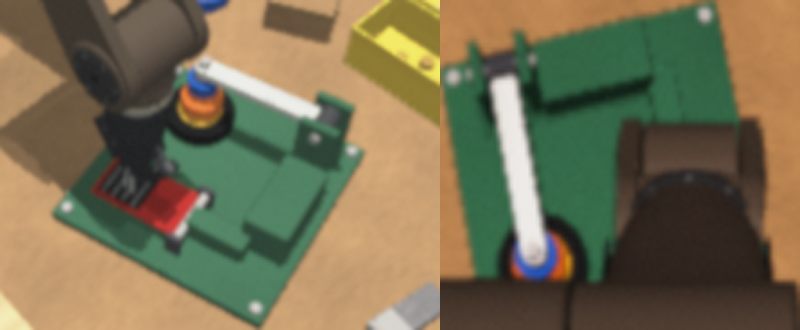

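The pad (205,80 in the left half) sits on the wheel, and the force rises with hardly any travel, so the pedal is on its stop. I'll let it up gently.

>>> step_arm:
  increments:
    - {"dx":0,"dy":0,"dz":-0.5,"rx":0,"ry":0,"rz":0,"jaw":0}
    - {"dx":0,"dy":0,"dz":-0.5,"rx":0,"ry":0,"rz":0,"jaw":0}
    - {"dx":0,"dy":0,"dz":-0.5,"rx":0,"ry":0,"rz":0,"jaw":0}
    - {"dx":0,"dy":0,"dz":-0.6,"rx":0,"ry":0,"rz":0,"jaw":0}
    - {"dx":0,"dy":0,"dz":-0.7,"rx":0,"ry":0,"rz":0,"jaw":0}
    - {"dx":0,"dy":0,"dz":-0.7,"rx":0,"ry":0,"rz":0,"jaw":0}
    - {"dx":0,"dy":0,"dz":-0.7,"rx":0,"ry":0,"rz":0,"jaw":0}
    - {"dx":0,"dy":0,"dz":-0.7,"rx":0,"ry":0,"rz":0,"jaw":0}

```text
time_s: 22.75
tool_pos: [0.5426, 0.083, 0.1659]
tcp_rot: [0.705, 0.71, -0.0, -0.0]
ft_force: [-0.7, 0.2, -0.7]
width: -0.0
grip_force: 0.0
```

>>> step_arm:
  increments:
    - {"dx":0,"dy":0,"dz":-0.8,"rx":0,"ry":0,"rz":0,"jaw":0}
    - {"dx":0,"dy":0,"dz":-1,"rx":0,"ry":0,"rz":0,"jaw":0}
    - {"dx":0,"dy":0,"dz":-2,"rx":0,"ry":0,"rz":0,"jaw":0}
    - {"dx":0,"dy":0,"dz":-2,"rx":0,"ry":0,"rz":0,"jaw":0}
    - {"dx":-1,"dy":-1,"dz":-2,"rx":0,"ry":0,"rz":0,"jaw":0}
    - {"dx":-2,"dy":-1,"dz":0,"rx":0,"ry":0,"rz":0,"jaw":0}
    - {"dx":-2,"dy":0,"dz":0,"rx":0,"ry":0,"rz":0,"jaw":0}
    - {"dx":-1,"dy":0,"dz":0,"rx":0,"ry":0,"rz":0,"jaw":0}

```text
time_s: 23.75
tool_pos: [0.5229, 0.0221, 0.2438]
tcp_rot: [0.705, 0.709, 0.0, -0.0]
ft_force: [-1.3, -0.6, -0.1]
width: 0.0002
grip_force: 0.0
```

>>> step_arm:
  increments:
    - {"dx":0,"dy":0,"dz":0,"rx":0,"ry":0,"rz":0,"jaw":0}
    - {"dx":0,"dy":0,"dz":0,"rx":0,"ry":0,"rz":0,"jaw":0}
    - {"dx":0,"dy":0,"dz":0,"rx":0,"ry":0,"rz":0,"jaw":0}
    - {"dx":0,"dy":0,"dz":0,"rx":0,"ry":0,"rz":0,"jaw":0}
    - {"dx":0,"dy":0,"dz":0,"rx":0,"ry":0,"rz":0,"jaw":0}
    - {"dx":0,"dy":0,"dz":0,"rx":0,"ry":0,"rz":0,"jaw":0}
    - {"dx":0,"dy":0,"dz":0,"rx":0,"ry":0,"rz":0,"jaw":0}
    - {"dx":0,"dy":0,"dz":0,"rx":0,"ry":0,"rz":0,"jaw":0}

```text
time_s: 24.75
tool_pos: [0.5231, 0.0228, 0.2434]
tcp_rot: [0.705, 0.71, 0.0, 0.0]
ft_force: [0.2, -0.2, -0.2]
width: -0.0001
grip_force: 0.0
```

```bash
python3 - <<'E'
from h import *
c=snap('scene')
for b in blobs(c,(3,150,90),(16,255,255),40):
    if np.linalg.norm(plane(c,[b[:2]],.06)[0,:2]-[.51,.24])<.1: print([round(v,1) for v in b[:3]],plane(c,[b[:2]],.06).round(4))
b=c['img'][150:270,220:380]
cv2.imwrite('pics/w10.png',cv2.resize(b,(800,600),interpolation=2)[:,:,::-1])
E
```

```text
[292.9, 187.4, 133.0] [[0.5153 0.2339 0.06  ]]
```

View pics/w10.png

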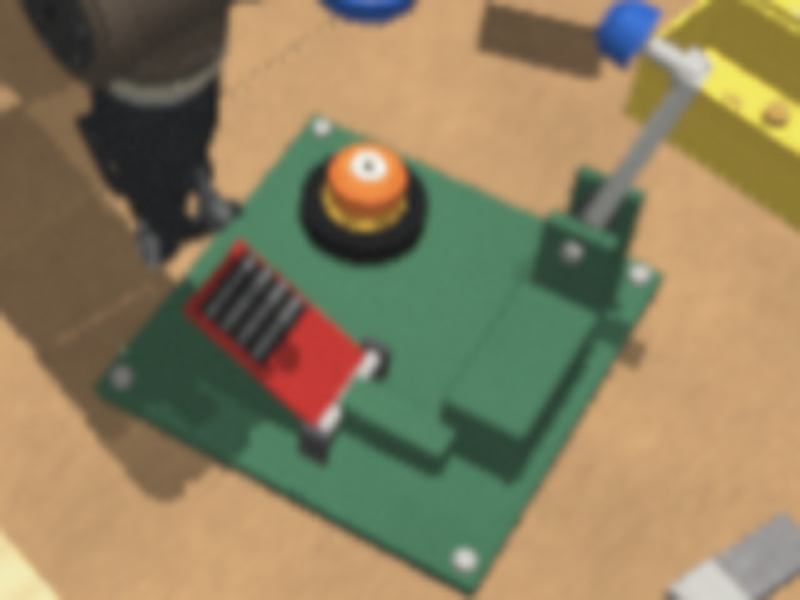

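The pedal is up, the swing arm is back, and the wheel is on the bed with its core at (369,166). One position check of the core against the spot, and I hand in if it is within tolerance.

```bash
python3 - <<'E'
from h import *
c=pickle.load(open('scene.pkl','rb'))
p=plane(c,[[220+369/5-.4,150+166/5-.4]],.074)[0]; d=np.hypot(*(p[:2]-[.5087,.2409])); print(p,d)
if d<.006: print(arm.close_job())
E
```

```text
[0.50907956 0.24199184 0.074     ] 0.0011559335586277298
the job is handed in; nothing more can be done
None
```

The job is handed in. The orange wheel is released on the press bed about 1 mm from the centre of the yellow spot. The pedal was pressed to its stop with the pad on the wheel and has come back up, though I could not see a printed mark in the last picture.

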